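Post a slide case into the returns box

TASK

Take the larger of the two flat grey slide cases out of the wooden stand, feel it upright into the narrow slot in the lid of the returns box, and push it down past the stiff flap inside so that it drops right into the box. Do it gently, never leaning hard on the box, and leave everything else where it stands.

Things in the scene. Friction and masses are not known exactly. Their poses are not given: they have to be found in the camera images.
- stand: fixed wooden block, 115 (its x) x 95 (its y) x 30 mm high, with two parallel grooves 62 mm long (along its y) and 10 mm wide, 20 mm deep (groove floor 10 mm above the table), at x = -30 and x = +30 mm. Each groove holds one flat case on edge; which case is in which groove varies. Origin: centre of the underside, on the table.
- case: the larger flat grey plastic slide case: 8 mm thick (its x), 60 mm wide (its y), 80 mm tall (its z), 60 to 125 g. It stands upright, loosely, in a groove of the stand, 60 mm of it above the wood; pinch it across its thickness from above. Origin: centre of its lower edge; at the start its axes are within a few degrees of those of the stand.
- case_mid (a point): the middle of the larger case, 40 mm above its lower edge
- small_case: the smaller flat grey case, 8 x 45 x 52 mm tall, in the other groove of the stand; stays there. Origin: centre of its lower edge.
- box: fixed grey metal returns box, 134 (its x) x 124 (its y) mm; top of lid 140 mm, inner floor 5 mm above the table. The loose-fitting flat aluminium lid, 130 x 115 mm, 10 mm thick, has one straight slot; it does not shift during the work. Never load the box with more than 25 N, through the case or by the fingers. Origin: centre of the underside, on the table.
- slot_nominal (a point): box's middle at lid top height. The slot, sharp-edged, is 64 mm long (box's y) and 10 mm wide (box's x), its middle central in y; but in x it lies anywhere up to 10 mm either side of this point, as the lid sits differently each time. That offset is not measured: find it by feel. The lid is flat and smooth for about 55 mm either side of the slot in x. Box axes.
- flap_nominal (a point): 58 mm below slot_nominal, inside the box. A straight chute leads the case down to a stiff flap here (up to 4 mm lower at times), so 18 to 22 mm of it stand proud. Pushing 12 to 18 mm more against 5 to 10 N swings the flap aside just before the case is flush with the lid, and it falls free into the box by itself. The flap stays where it is left.
- beaker: empty glass beaker, 66 mm wide, 88 mm tall, between stand and box; origin: centre of the underside
- dish: white china evaporating dish, 84 mm wide, 32 mm tall; origin: centre of the underside
- ruler: flat wooden ruler, 30 x 310 x 4 mm; origin: centre of the underside
- pencil: red pencil, 175 mm long, lying on the bench; origin: centre of the underside

How it is judged:
On the way, in this order (a step that is already met when the one before it is completed fails the run):
1. the case is lifted out of the stand (height (world z) of case above 0.05 m), for 0.1 s.
2. the case stands upright in the slot, its lower edge well below the lid (x of case_mid in the frame of box between -0.062 and 0.062 m and y of case_mid in the frame of box between -0.057 and 0.057 m and z of case_mid in the frame of box between 0.095 and 0.145 m and angle between case's own z axis and vertical below 0.15 rad and angle between the x axis of case and the x axis of box, either way round below 0.15 rad), for 0.2 s.
At the end, for the whole second after the job is handed in: the larger case has gone right through the slot and lies at rest inside the returns box (its middle less than 75 mm above the table and within the box's walls); the smaller case, beaker, dish, ruler and pencil are within 30 mm of where they started (x of case_mid in the frame of box between -0.062 and 0.062 m and y of case_mid in the frame of box between -0.057 and 0.057 m and z of case_mid in the frame of box below 0.075 m and linear speed of case below 0.02 m/s and distance of each of small_case, beaker, dish, ruler, pencil from where it was at the start of the episode below 0.03 m); the robot touches nothing.
It fails at once if the case, while not yet dropped in, or the fingers or arm press on the returns box with more than 25 N ((contact force between case and box above 25 N and z of case_mid in the frame of box above 0.08 m) or contact force between any of the fingers, the arm and box above 25 N).
It fails at once if another thing on the bench is shifted by more than 30 mm (distance of any of small_case, beaker, dish, ruler, pencil from where it was at the start of the episode above 0.03 m).
It also fails if it takes over 72 s, if anything falls off the work surface, if the arm or the gripper's body presses on something with over 40 N, if the wrist force passes 120 N, or if a joint passes its speed limit or range.

ROBOT

A 7-joint arm with a two-finger parallel gripper is mounted at the origin on the work surface. World frame = base frame: x ahead of the robot, y to its left, z up, the work surface at z = 0. Lengths are in m, angles in rad, forces in N, time in s.
With the tool pointing down it reaches from about 0.4 to 0.85 m from the base axis. Payload 10.4 kg.
Tool frame: the origin (TCP) lies on the centre line of the jaws, within the pads' length; the fingertips stand tcp_to_tips ahead of it and the grasp point (between the pads) lies 6 mm ahead of it (tcp_to_tips is the distance from the TCP to the fingertips, in m); z points along the fingers, y is the direction in which the jaws open and shut (so a half turn about z gives the same grasp; the last joint's range is limited). The gripper opens to 85 mm and grips with 20 to 120 N. Pads are 22 mm wide; open, the fingers measure 114 mm over their backs; the gripper's body (76 mm by 85 mm) begins 54 mm behind the grasp point. The pads swing forward as they close: fully open they stand 13 mm farther back than shut.
Start: joints at [1.092, 0.332, -0.065, 1.46, 0.022, 1.35, -0.088], TCP at [0.275, -0.561, 0.256] pointing down, gripper open.
Joint ranges: [-2.6, 2.6], [-0.5, 2.12], [-1.47, 1.34], [0.16, 2.42], [-1.27, 4.41], [0.06, 2.06], [-2.6, 2.6]. Speed limits (rad/s): [2.22, 2.22, 2.79, 2.79, 3.14, 3.14, 3.14].

INTERFACE

Orientations are given as a unit quaternion [x, y, z, w].
In Python, from plant import * gives the robot as it stands.
- The arm moves only by the shell command python3 -m jog 'ROWS' [OPENING] [FORCE]. ROWS is JSON, a list of rows, each an object of numbers: "tx", "ty", "tz": the shift along the tool's x, y, z as a fraction of full scale; "ax", "ay", "az": the turn, a rotation vector about the tool's x, y, z as a fraction of full scale. In form: [{"tx": .., "ty": .., "tz": .., "ax": .., "ay": .., "az": ..}, ...]. A call has 1 to 20 rows; each row shifts and turns the pose as measured when the row begins, along the tool's axes as they then stand; what a row does not reach is not made up. Full scale, the value 1, is 50 mm for a shift and 2 rad for a turn. A row lasts 1/8 s, in which the tool goes at most 62.5 mm and 10.7 degrees, less where a joint would pass 70% of its speed; a pose out of reach is approached as far as the arm can. A call with a number of a shift or a turn outside -1 to 1 is refused whole. A call with a gripper value outside its range is refused whole. OPENING is the finger opening in mm, from 0 to 85.4, set as the call begins (- or left out, the last holds). The fingers move at their own pace and stop on an object; FORCE is the grip in N (left out, the last holds). Time passes only in rows, so rows that do not move let the fingers close. It gives the time, the measured TCP pose, the force and the opening at its end, in the units of the state.
- state(): the state, without advancing time (a new reading comes with each control period).
- snapshot(name): name is "scene" or "side" or "wrist"; returns a dict with "img" (420x560x3 uint8, red, green, blue), "intrinsics" (3x3 intrinsics, pixels), "T" (4x4, takes a point from camera to world coordinates); the wrist camera has in their place "T_tool_cam" (4x4, takes a point from camera to tool coordinates, whose origin is the TCP and whose axes are the flange's). Camera axes: x right, y up, looking along -z (the intrinsics and any distortion apply to the point x, -y, -z); pixel columns grow to the right and rows downward; lengths in m; the calibration is good to about 2 mm. A picture is of the moment at which its call begins: read the wrist's pose just before it. There is no depth.
- job_done(): hands the job in, once; it reports no verdict.
Trained networks look in a picture, given as the dict that the camera call returned (one of the last four; its "shot" number tells which), for a name from the list of things; names that differ only in an ending like _2 or _b are one class to them, and where a whole thing is asked for, a point or a joint stands for the part that bears it (a point fixed in the world has none). Each returns a list of dicts, best first, with "confidence" (0 to 1); they miss things now and then, are a little off and sometimes report something else, mostly with a low value. They report only what shows in the picture. A call takes as long as a camera call.
- boxes_of(picture, label): "location" ([x, y, z] in m, in the coordinates of the camera as it stood for that picture, good to about 4 mm: the middle of the surface that is visible of it).
- tip_of(picture, label): "location" ([x, y, z] in m, in the coordinates of the camera as it stood for that picture, good to about 4 mm: a listed point, or the origin of a listed thing).
The state is a dict: "time": time; "joint_positions": joint angles; "joint_velocities": joint speeds; "joint_efforts": joint torques, N m; "tcp_pos": TCP position; "orientation": TCP orientation; "ft_force": force on the tool from outside, world axes, zero at the start; "wrist_torque": the same for the moment, N m; "finger_gap": finger opening in m.
Only numpy, scipy, OpenCV 4.12 (cv2) and the standard library are available. Lean on these libraries where they do the work, as an engineer would, in place of code of your own. Each camera call takes 0.05 s, during which the arm holds its last target.

## Working session

There is one attempt and no reset: what is moved stays moved. The work goes in short steps, Python scripts to look and compute and a shell command to move; the robot and the scene stay as the last step left them, time stands still between calls to the robot, and variables do not carry over. Pictures are saved under pics/ and viewed, and the job is handed in when it is done.

```bash
ls; mkdir -p pics; cat > h.py <<'E'
from plant import *
import numpy as np, cv2
from scipy.spatial.transform import Rotation as R
def tool():
    s=state(); T=np.eye(4); T[:3,:3]=R.from_quat(s["orientation"]).as_matrix(); T[:3,3]=s["tcp_pos"]; return T
def snap(n,save=None):
    T=tool(); p=snapshot(n)
    W=p["T"] if "T" in p else T@np.array(p["T_tool_cam"])
    if save: cv2.imwrite(f"pics/{save}.png",p["img"][:,:,::-1])
    return p,np.array(W)
def w(W,l): return (W@np.append(l,1))[:3]
E
python3 - <<'E'
from h import *
s=state();print(s); 
try: print(tcp_to_tips)
except Exception as e: print(e)
for c in ["scene","side","wrist"]:
    p,W=snap(c,c+"0"); print(c,W[:3,3].round(3))
    for l in ["stand","case","case_mid","small_case","box","slot_nominal","beaker","dish","ruler","pencil"]:
        for f in (boxes_of,tip_of):
            for d in f(p,l)[:2]: print(l,f.__name__,w(W,d["location"]).round(4),round(d["confidence"],2))
E
```

```text
pics
{'time': 0.0, 'joint_positions': array([ 1.09236831,  0.33289592, -0.06468855,  1.46096989,  0.02160079,
        1.34995932, -0.08852467]), 'joint_velocities': array([-1.64100583e-03,  3.83423149e-05, -1.66430998e-03,  1.04736001e-03,
       -4.67096792e-04, -4.20976688e-04,  1.97368900e-04]), 'joint_efforts': array([-3.70442058e-04, -6.25450158e+01,  4.91477083e-02, -3.91615319e+01,
        1.62951113e-02,  9.73867136e-03,  1.53301257e-04]), 'tcp_pos': array([ 0.27495343, -0.5608581 ,  0.25548725]), 'orientation': array([ 9.74141099e-01,  2.25939216e-01, -2.11878450e-04, -7.38691259e-04]), 'ft_force': array([ 0.15355557, -0.59550795, -0.38688085]), 'wrist_torque': array([-0.02801212,  0.05161093,  0.03012766]), 'finger_gap': 0.08525084562086671}
0.025
scene [1.359 0.328 0.661]
stand call [ 0.5438 -0.2585  0.0298] 0.6
stand call [ 0.5438 -0.2801  0.0493] 0.43
stand call [ 0.5108 -0.28   -0.0023] 0.95
stand call [ 0.7187 -0.1029  0.004 ] 0.25
case call [ 0.4813 -0.2715  0.0652] 0.93
case call [ 0.4821 -0.2779  0.0129] 0.85
case_mid call [ 0.4832 -0.2753  0.065 ] 0.87
case_mid cal
[... 1296 characters left out ...]
0.78
box call [ 0.7217 -0.0966  0.001 ] 0.59
box call [0.5611 0.1955 0.0008] 0.57
slot_nominal call [0.5502 0.1565 0.129 ] 0.68
slot_nominal call [0.5607 0.2026 0.1397] 0.85
beaker call [ 0.4047 -0.0238  0.0554] 0.83
beaker call [0.5512 0.1556 0.1299] 0.15
beaker call [ 0.4046 -0.0388 -0.0015] 0.74
dish call [ 0.7248 -0.089   0.0184] 0.87
dish call [0.552  0.1538 0.1302] 0.4
dish call [ 7.222e-01 -9.770e-02  1.000e-04] 0.69
dish call [ 0.4829 -0.2797  0.0155] 0.66
ruler call [0.7275 0.1146 0.004 ] 0.62
ruler call [0.7283 0.1319 0.0017] 0.68
pencil call [0.5826 0.4553 0.008 ] 0.51
pencil call [ 0.5823  0.4572 -0.0014] 0.43
pencil call [ 0.5452 -0.2824  0.0101] 0.3
wrist [ 0.348 -0.525  0.374]
```

View pics/scene0.png

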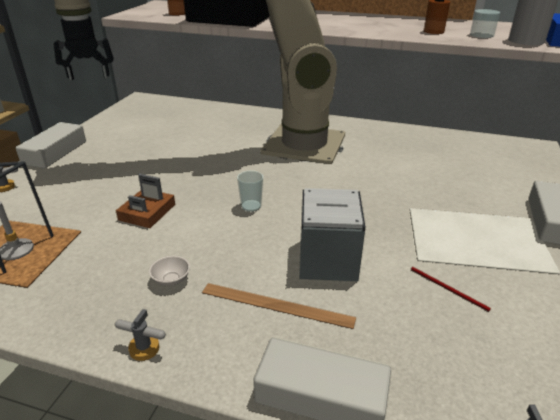

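View pics/side0.png

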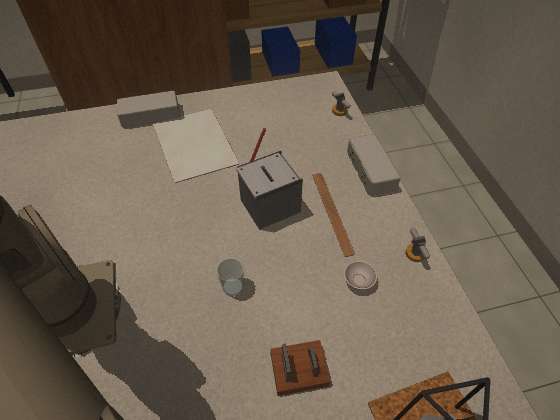

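```bash
python3 - <<'E'
from h import *
p=snapshot("scene")
for c in["scene","side","wrist"]:
    p=snapshot(c); print(c,np.array(p["intrinsics"]).round(1).tolist(),[k for k in p]); print(np.array(p.get("T",p.get("T_tool_cam"))).round(4).tolist())
T=tool();print(T.round(3))
E
```

```text
scene [[466.5, 0.0, 278.9], [0.0, 466.5, 211.9], [0.0, 0.0, 1.0]] ['img', 'intrinsics', 'T', 'shot']
[[-0.2923, -0.529, 0.7967, 1.359], [0.9563, -0.1653, 0.2412, 0.3278], [0.0041, 0.8324, 0.5542, 0.6608], [0.0, 0.0, 0.0, 1.0]]
side [[441.3, 0.0, 281.5], [0.0, 441.3, 208.5], [0.0, 0.0, 1.0]] ['img', 'intrinsics', 'T', 'shot']
[[0.9683, 0.192, -0.1599, 0.3852], [-0.2499, 0.7534, -0.6082, -0.6023], [0.0037, 0.6289, 0.7775, 1.0002], [0.0, 0.0, 0.0, 1.0]]
wrist [[352.2, 0.0, 282.5], [0.0, 352.2, 213.1], [0.0, 0.0, 1.0]] ['img', 'intrinsics', 'T_tool_cam', 'shot']
[[0.0009, 0.9485, 0.3169, 0.0818], [1.0, -0.0006, -0.0009, -0.0007], [-0.0007, 0.3169, -0.9485, -0.1175], [0.0, 0.0, 0.0, 1.0]]
[[ 0.898  0.44   0.     0.275]
 [ 0.44  -0.898 -0.    -0.561]
 [ 0.     0.    -1.     0.256]
 [ 0.     0.     0.     1.   ]]
```

The larger case is in the left groove (scene about 150,187), with the small case at 137,205. The lid slot shows at about 331,205. Next I'll turn the jaws across the case and go over the stand for a closer look.

```bash
python3 -m jog '[{"az":-0.093},{"az":-0.093},{"az":-0.093},{"az":-0.093},{"az":-0.093},{"az":-0.093},{}]' 34 40; python3 -m jog '[{"tx":0.8,"ty":0.7},{"tx":0.8,"ty":0.7},{"tx":0.8,"ty":0.7},{"tx":0.8,"ty":0.7},{"tx":0.8,"ty":0.7},{"tx":0.8,"ty":0.7},{}]'
python3 - <<'E'
from h import *
print(tool().round(3))
E
```

```text
[[ 0.898  0.44   0.     0.275]
 [ 0.44  -0.898 -0.    -0.561]
 [ 0.     0.    -1.     0.256]
 [ 0.     0.     0.     1.   ]]schema error: expected keys tx, ty, tz, ax, ay, az
schema error: expected keys tx, ty, tz, ax, ay, az
```

```bash
python3 -m jog '[{"tx":0,"ty":0,"tz":0,"ax":0,"ay":0,"az":-0.093},{"tx":0,"ty":0,"tz":0,"ax":0,"ay":0,"az":-0.093},{"tx":0,"ty":0,"tz":0,"ax":0,"ay":0,"az":-0.093},{"tx":0,"ty":0,"tz":0,"ax":0,"ay":0,"az":-0.093},{"tx":0,"ty":0,"tz":0,"ax":0,"ay":0,"az":-0.093},{"tx":0,"ty":0,"tz":0,"ax":0,"ay":0,"az":-0.093},{"tx":0,"ty":0,"tz":0,"ax":0,"ay":0,"az":0}]' 34 40
python3 - <<'E'
from h import *
print(tool().round(3))
E
```

```text
time: 4.22
tcp_pos: [0.2751, -0.5612, 0.2564]
orientation: [0.702, 0.712, -0.0, 0.0]
ft_force: [0.8, 0.7, 0.0]
finger_gap: 0.034
[[-0.014  1.    -0.     0.275]
 [ 1.     0.014 -0.    -0.561]
 [-0.    -0.    -1.     0.256]
 [ 0.     0.     0.     1.   ]]
```

```bash
python3 -m jog '[{"tx":0.74,"ty":0.6,"tz":0,"ax":0,"ay":0,"az":0},{"tx":0.74,"ty":0.6,"tz":0,"ax":0,"ay":0,"az":0},{"tx":0.74,"ty":0.6,"tz":0,"ax":0,"ay":0,"az":0},{"tx":0.74,"ty":0.6,"tz":0,"ax":0,"ay":0,"az":0},{"tx":0.74,"ty":0.6,"tz":0,"ax":0,"ay":0,"az":0},{"tx":0.74,"ty":0.6,"tz":0,"ax":0,"ay":0,"az":0},{"tx":0.74,"ty":0.6,"tz":0,"ax":0,"ay":0,"az":0},{"tx":0,"ty":0,"tz":0,"ax":0,"ay":0,"az":0}]'
python3 - <<'E'
from h import *
print(tool().round(3))
p,W=snap("wrist","w1"); np.savez("w1.npz",W=W,K=p["intrinsics"])
for l in ["case","small_case","case_mid"]:
    for d in tip_of(p,l)[:2]: print(l,w(W,d["location"]).round(4),round(d["confidence"],2))
E
```

```text
time: 5.22
tcp_pos: [0.4916, -0.2952, 0.2564]
orientation: [0.718, 0.696, 0.0, 0.001]
ft_force: [-0.9, 0.6, -0.4]
finger_gap: 0.034
[[ 0.03   1.     0.001  0.492]
 [ 1.    -0.03  -0.001 -0.295]
 [-0.001  0.001 -1.     0.256]
 [ 0.     0.     0.     1.   ]]
case [ 0.481  -0.2756  0.0095] 0.62
small_case [ 0.543  -0.2812  0.0112] 0.71
small_case [ 0.5129 -0.2794  0.0078] 0.67
case_mid [ 0.4826 -0.2758  0.047 ] 0.63
```

View pics/w1.png

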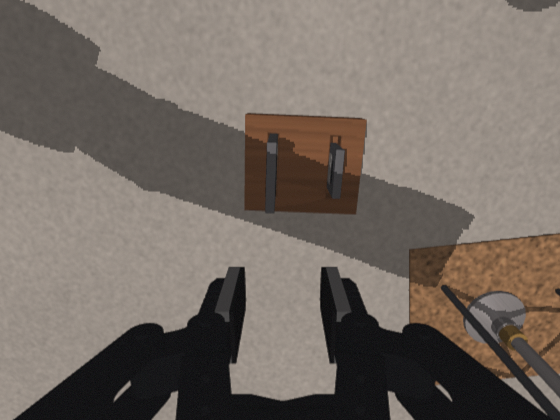

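```bash
python3 - <<'E'
import cv2
i=cv2.imread("pics/w1.png")[95:230,230:380]
i=cv2.convertScaleAbs(i,alpha=1.8,beta=10)
cv2.imwrite("pics/w1c.png",cv2.resize(i,None,fx=4.4,fy=4.4,interpolation=cv2.INTER_CUBIC))
E
```

```text
(no output)
```

View pics/w1c.png

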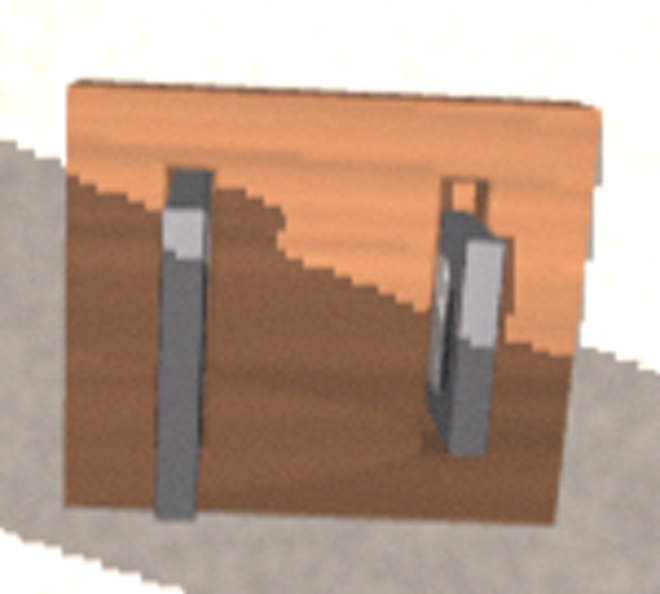

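```bash
cat >> h.py <<'E'
def px(W,K,u,v,z):
    d=W[:3,:3]@np.array([(u-K[0,2])/K[0,0],-(v-K[1,2])/K[1,1],-1]); o=W[:3,3]; return o+d*(z-o[2])/d[2]
E
python3 - <<'E'
from h import *
f=np.load("w1.npz");W=f["W"];K=f["K"]
def q(c,z): return np.array([px(W,K,230+u/4.4,95+v/4.4,z)[:2] for u,v in c])
c=q([(164,208),(211,208),(196,518),(155,518)],.09);print(c.round(4),c.mean(0))
s=q([(70,85),(600,110),(555,522),(65,507)],.03);print(s.round(4),s.mean(0))
m=lambda a,b:np.degrees(np.arctan2(*(b-a)[::-1]))
print("case yaw",m(c[3],c[0])-90,m(c[2],c[1])-90,"stand",m(s[0],s[1]),m(s[3],s[2]),m(s[3],s[0])-90,m(s[2],s[1])-90)
E
```

```text
[[ 0.4812 -0.2482]
 [ 0.4897 -0.2485]
 [ 0.4848 -0.3075]
 [ 0.4769 -0.3073]] [ 0.48315583 -0.27788333]
[[ 0.4595 -0.2292]
 [ 0.5731 -0.2377]
 [ 0.5669 -0.331 ]
 [ 0.4525 -0.3239]] [ 0.51299906 -0.28043573]
case yaw -4.135635230893243 -4.703923825884431 stand -4.279172645849833 -3.540969868080927 -4.261477960544383 -3.784755310401394
```

Case top middle is (0.483, -0.278), yaw -4.2°; the stand agrees with this at -4°. Align and descend most of the way.

```bash
python3 -m jog '[{"tx":0.34,"ty":-0.178,"tz":0,"ax":0,"ay":0,"az":0.022},{"tx":0,"ty":0,"tz":0.5,"ax":0,"ay":0,"az":0},{"tx":0,"ty":0,"tz":0.7,"ax":0,"ay":0,"az":0},{"tx":0,"ty":0,"tz":0.7,"ax":0,"ay":0,"az":0},{"tx":0,"ty":0,"tz":0,"ax":0,"ay":0,"az":0}]'
python3 - <<'E'
from h import *
print(tool().round(4),tcp_to_tips, np.degrees(np.arctan2(tool()[1,1],tool()[0,1])))
p,W=snap("wrist","w2"); np.savez("w2.npz",W=W,K=p["intrinsics"])
E
```

```text
time: 6.05
tcp_pos: [0.4755, -0.2905, 0.1596]
orientation: [0.742, 0.671, -0.002, 0.002]
ft_force: [-1.4, 0.3, 0.2]
finger_gap: 0.0339
[[ 9.990e-02  9.950e-01 -1.000e-04  4.755e-01]
 [ 9.950e-01 -9.990e-02 -5.500e-03 -2.905e-01]
 [-5.500e-03  4.000e-04 -1.000e+00  1.596e-01]
 [ 0.000e+00  0.000e+00  0.000e+00  1.000e+00]] 0.025 -5.732174146883814
```

View pics/w2.png

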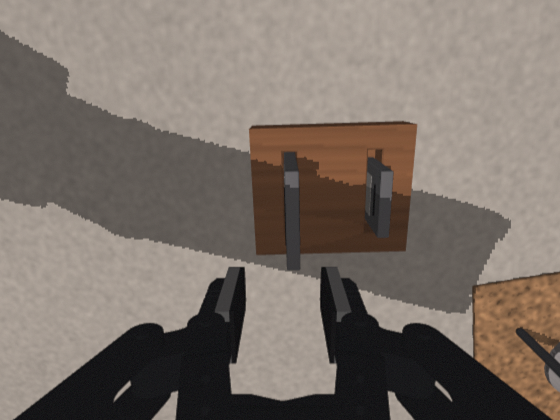

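```bash
python3 -m jog '[{"tx":0.266,"ty":0.128,"tz":0,"ax":0,"ay":0.0027,"az":-0.013},{"tx":0,"ty":0,"tz":0,"ax":0,"ay":0,"az":0},{"tx":0,"ty":0,"tz":0,"ax":0,"ay":0,"az":0}]'
python3 - <<'E'
from h import *
print(tool().round(4), np.degrees(np.arctan2(tool()[1,1],tool()[0,1])))
p,W=snap("wrist","w3"); np.savez("w3.npz",W=W,K=p["intrinsics"])
E
```

```text
time: 6.48
tcp_pos: [0.4864, -0.2787, 0.1655]
orientation: [0.733, 0.681, 0.001, 0.004]
ft_force: [0.1, 1.3, -0.2]
finger_gap: 0.0344
[[ 0.0734  0.9973  0.0078  0.4864]
 [ 0.9973 -0.0734 -0.0043 -0.2787]
 [-0.0037  0.0081 -1.      0.1655]
 [ 0.      0.      0.      1.    ]] -4.206928678520941
```

View pics/w3.png

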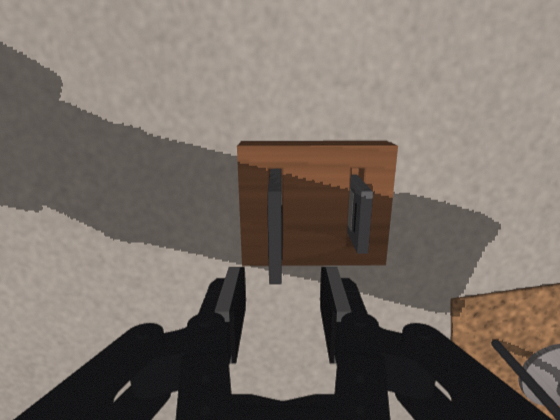

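```bash
python3 -m jog '[{"tx":0,"ty":-0.066,"tz":0.3,"ax":0,"ay":0,"az":0},{"tx":0,"ty":0,"tz":0.2,"ax":0.004,"ay":0.002,"az":0},{"tx":0,"ty":0,"tz":0,"ax":0,"ay":0,"az":0},{"tx":0,"ty":0,"tz":0,"ax":0,"ay":0,"az":0},{"tx":0,"ty":0,"tz":0,"ax":0,"ay":0,"az":0}]'
cat > st.py <<'E'
from h import *
T=tool();s=state();print("t",s["time"].round(2) if hasattr(s["time"],"round") else s["time"],"pos",T[:3,3].round(4),"yaw",np.degrees(np.arctan2(T[1,1],T[0,1])).round(2),"z",T[:3,2].round(4),"F",s["ft_force"].round(1),"M",s["wrist_torque"].round(2),"gap",round(s["finger_gap"],4),"v",np.abs(s["joint_velocities"]).max().round(4))
E
python3 st.py
```

```text
time: 7.15
tcp_pos: [0.4828, -0.2786, 0.1384]
orientation: [0.733, 0.681, -0.0, -0.001]
ft_force: [-0.1, 0.1, -0.4]
finger_gap: 0.0337
t 7.15 pos [ 0.4828 -0.2786  0.1384] yaw -4.23 z [-0.0011  0.0011 -1.    ] F [-0.1  0.1 -0.4] M [0.03 0.05 0.04] gap 0.0337 v 0.0029
```

```bash
python3 -m jog '[{"tx":0.012,"ty":0,"tz":0.25,"ax":0,"ay":0,"az":0},{"tx":0,"ty":0,"tz":0.3,"ax":0,"ay":0,"az":0},{"tx":0,"ty":0,"tz":0.2,"ax":0,"ay":0,"az":0},{"tx":0,"ty":0,"tz":0,"ax":0,"ay":0,"az":0},{"tx":0,"ty":0,"tz":0,"ax":0,"ay":0,"az":0},{"tx":0,"ty":0,"tz":0,"ax":0,"ay":0,"az":0}]'
python3 st.py
```

```text
time: 7.9
tcp_pos: [0.4827, -0.2778, 0.098]
orientation: [0.733, 0.681, -0.0, -0.001]
ft_force: [-0.8, -0.6, 0.3]
finger_gap: 0.0344
t 7.9 pos [ 0.4827 -0.2778  0.098 ] yaw -4.22 z [-0.0013  0.0013 -1.    ] F [-0.8 -0.6  0.3] M [-0.01 -0.09 -0.02] gap 0.0344 v 0.0035
```

```bash
python3 -m jog '[{"tx":0,"ty":0,"tz":-0.08,"ax":0,"ay":0,"az":0},{"tx":0,"ty":0,"tz":0,"ax":0,"ay":0,"az":0},{"tx":0,"ty":0,"tz":0,"ax":0,"ay":0,"az":0},{"tx":0,"ty":0,"tz":0,"ax":0,"ay":0,"az":0},{"tx":0,"ty":0,"tz":0,"ax":0,"ay":0,"az":0},{"tx":0,"ty":0,"tz":0,"ax":0,"ay":0,"az":0}]' 4 40
python3 st.py
python3 - <<'E'
from h import *
p,W=snap("wrist","w4")
E
```

```text
time: 8.65
tcp_pos: [0.4832, -0.2781, 0.1033]
orientation: [0.733, 0.681, 0.0, -0.0]
ft_force: [0.3, -0.4, 0.6]
finger_gap: 0.0065
t 8.65 pos [ 0.4832 -0.2781  0.1033] yaw -4.23 z [ 0.e+00  3.e-04 -1.e+00] F [ 0.3 -0.4  0.6] M [-0.01 -0.    0.02] gap 0.0065 v 0.0007
```

View pics/w4.png

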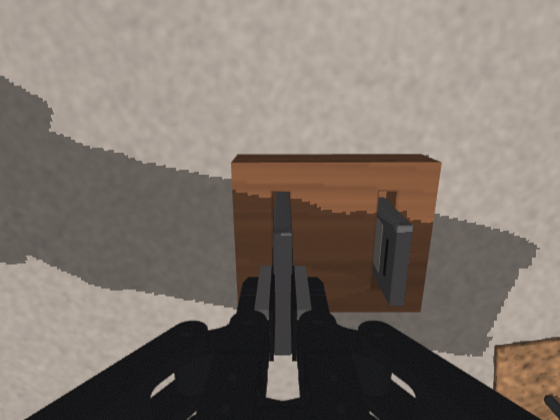

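The case is pinched centrally. Lift.

```bash
python3 -m jog '[{"tx":0,"ty":0,"tz":-0.15,"ax":0,"ay":0,"az":0},{"tx":0,"ty":0,"tz":-0.3,"ax":0,"ay":0,"az":0},{"tx":0,"ty":0,"tz":-0.5,"ax":0,"ay":0,"az":0},{"tx":0,"ty":0,"tz":-0.6,"ax":0,"ay":0,"az":0},{"tx":0,"ty":0,"tz":-0.6,"ax":0,"ay":0,"az":0},{"tx":0,"ty":0,"tz":-0.6,"ax":0,"ay":0,"az":0},{"tx":0,"ty":0,"tz":-0.3,"ax":0,"ay":0,"az":0},{"tx":0,"ty":0,"tz":0,"ax":0,"ay":0,"az":0},{"tx":0,"ty":0,"tz":0,"ax":0,"ay":0,"az":0}]'
python3 st.py
python3 - <<'E'
from h import *
p,W=snap("wrist","w5")
p,W=snap("scene","s5");np.savez("s5.npz",W=W,K=p["intrinsics"])
for l in ["slot_nominal","box"]:
    for d in tip_of(p,l)[:1]: print(l,w(W,d["location"]).round(4),round(d["confidence"],2))
i=cv2.resize(p["img"][180:290,285:375,::-1],None,fx=5,fy=5,interpolation=cv2.INTER_CUBIC);cv2.imwrite("pics/s5c.png",i)
p,W=snap("side","d5");np.savez("d5.npz",W=W,K=p["intrinsics"])
i=cv2.resize(p["img"][145:225,230:310,::-1],None,fx=7,fy=7,interpolation=cv2.INTER_CUBIC);cv2.imwrite("pics/d5c.png",i)
E
```

```text
time: 9.82
tcp_pos: [0.4828, -0.2775, 0.2652]
orientation: [0.732, 0.681, 0.0, 0.001]
ft_force: [1.0, 0.6, -1.9]
finger_gap: 0.007
t 9.825 pos [ 0.4828 -0.2775  0.2652] yaw -4.18 z [ 1.4e-03 -3.0e-04 -1.0e+00] F [ 1.   0.6 -1.9] M [ 0.02 -0.   -0.05] gap 0.007 v 0.0029
slot_nominal [ 0.72   -0.1014  0.0021] 0.7
box [0.5606 0.1998 0.    ] 0.96
```

View pics/w5.png

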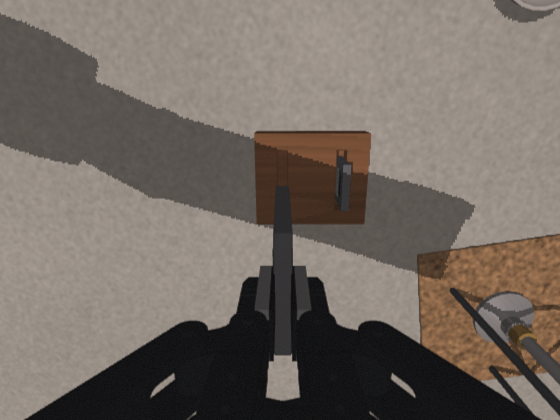

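View pics/s5c.png

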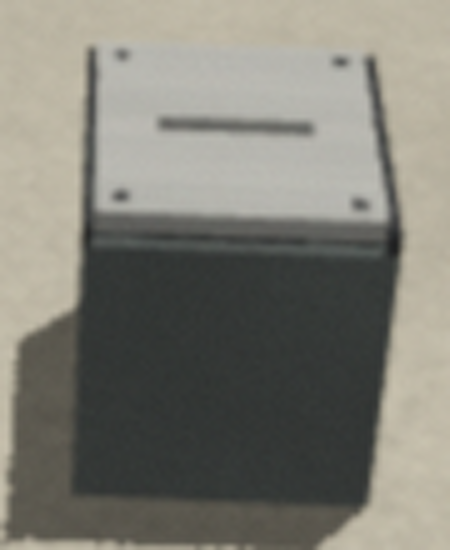

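View pics/d5c.png

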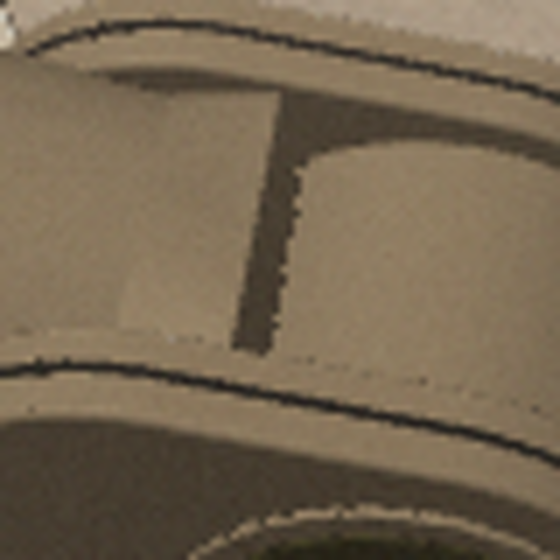

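```bash
python3 - <<'E'
from h import *
f=np.load("s5.npz");W=f["W"];K=f["K"]
def q(c,z,s,o): return np.array([px(W,K,o[0]+u/s,o[1]+v/s,z)[:2] for u,v in c])
m=lambda a,b:np.degrees(np.arctan2(*(b-a)[::-1]))
def rep(n,c): print(n,c.round(4).tolist(),"ctr",c.mean(0).round(4),"yaw(y)",m(c[0],c[1])-90,m(c[3],c[2])-90,"len",np.linalg.norm(c[0]-c[1]).round(4),np.linalg.norm(c[0]-c[3]).round(4))
o=(285,180)
rep("screw",q([(122,55),(341,62),(361,204),(121,196)],.14,5,o))
rep("slot",q([(160,118),(314,123),(314,133),(158,129)],.14,5,o))
rep("lid",q([(95,47),(370,58),(388,222),(95,213)],.14,5,o))
i=cv2.imread("pics/side0.png")
cv2.imwrite("pics/side0c.png",cv2.resize(i[145:225,230:310],None,fx=7,fy=7,interpolation=cv2.INTER_CUBIC))
E
```

```text
screw [[0.5127, 0.1404], [0.4902, 0.2318], [0.5946, 0.257], [0.6173, 0.1658]] ctr [0.5537 0.1987] yaw(y) 13.834487379728884 13.962858879529733 len 0.0941 0.1076
slot [[0.5571, 0.1675], [0.5418, 0.2291], [0.5494, 0.2305], [0.5655, 0.1686]] ctr [0.5534 0.1989] yaw(y) 13.90388480545569 14.64829091412929 len 0.0635 0.0085
lid [[0.5097, 0.1275], [0.4831, 0.2432], [0.6037, 0.2689], [0.6317, 0.1589]] ctr [0.557  0.1996] yaw(y) 12.922230223893251 14.256956022811778 len 0.1186 0.126
```

View pics/side0c.png

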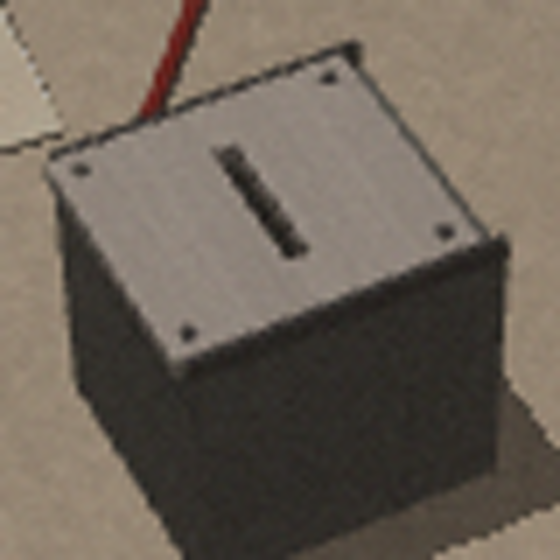

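```bash
python3 - <<'E'
from h import *
f=np.load("d5.npz");W=f["W"];K=f["K"]
def q(c,z,s,o): return np.array([px(W,K,o[0]+u/s,o[1]+v/s,z)[:2] for u,v in c])
m=lambda a,b:np.degrees(np.arctan2(*(b-a)[::-1]))
def rep(n,c): print(n,c.round(4).tolist(),"ctr",c.mean(0).round(4),"yaw(y)",m(c[0],c[1])-90,m(c[3],c[2])-90,"len",np.linalg.norm(c[0]-c[1]).round(4),np.linalg.norm(c[0]-c[3]).round(4))
o=(230,145)
rep("screw",q([(188,333),(81,169),(330,77),(446,231)],.14,7,o))
rep("slot",q([(290,258),(215,155),(235,147),(310,248)],.14,7,o))
E
```

```text
screw [[0.5137, 0.1375], [0.4918, 0.2296], [0.5972, 0.2549], [0.6196, 0.1634]] ctr [0.5556 0.1963] yaw(y) 13.37986856749383 13.747551971612324 len 0.0947 0.109
slot [[0.559, 0.1646], [0.5435, 0.2242], [0.552, 0.2265], [0.5675, 0.1677]] ctr [0.5555 0.1957] yaw(y) 14.509474801867086 14.7336353722729 len 0.0616 0.0091
```

```bash
python3 -m jog '[{"tx":0.4,"ty":0.1,"tz":0,"ax":0,"ay":0,"az":-0.0157},{"tx":0.8,"ty":0.2,"tz":0,"ax":0,"ay":0,"az":-0.0157},{"tx":0.85,"ty":0.2,"tz":0,"ax":0,"ay":0,"az":-0.0157},{"tx":0.85,"ty":0.2,"tz":0,"ax":0,"ay":0,"az":-0.0157},{"tx":0.85,"ty":0.2,"tz":0,"ax":0,"ay":0,"az":-0.0157},{"tx":0.85,"ty":0.2,"tz":0,"ax":0,"ay":0,"az":-0.0157},{"tx":0.85,"ty":0.2,"tz":0,"ax":0,"ay":0,"az":-0.0157},{"tx":0.85,"ty":0.2,"tz":0,"ax":0,"ay":0,"az":-0.0157},{"tx":0.85,"ty":0.2,"tz":0,"ax":0,"ay":0,"az":-0.0157},{"tx":0.6,"ty":0.2,"tz":0,"ax":0,"ay":0,"az":-0.0157},{"tx":0.4,"ty":0.2,"tz":0,"ax":0,"ay":0,"az":0},{"tx":0,"ty":0,"tz":0,"ax":0,"ay":0,"az":0},{"tx":0,"ty":0,"tz":0,"ax":0,"ay":0,"az":0}]'
python3 st.py
```

```text
time: 11.7
tcp_pos: [0.5467, 0.1665, 0.2639]
orientation: [0.603, 0.798, 0.002, -0.002]
ft_force: [-0.2, -0.1, -0.7]
finger_gap: 0.0064
t 11.7 pos [0.5467 0.1665 0.2639] yaw 15.85 z [-0.0015  0.0049 -1.    ] F [-0.2 -0.1 -0.7] M [ 0.01  0.01 -0.01] gap 0.0064 v 0.0133
```

```bash
python3 -m jog '[{"tx":0.28,"ty":0.155,"tz":0,"ax":0,"ay":-0.0013,"az":0.009},{"tx":0.275,"ty":0.155,"tz":0,"ax":0,"ay":-0.0013,"az":0.008},{"tx":0,"ty":0,"tz":0,"ax":0,"ay":0,"az":0},{"tx":0,"ty":0,"tz":0,"ax":0,"ay":0,"az":0},{"tx":0,"ty":0,"tz":0,"ax":0,"ay":0,"az":0}]'
python3 st.py
python3 - <<'E'
from h import *
p,W=snap("wrist","w6");np.savez("w6.npz",W=W,K=p["intrinsics"])
p,W=snap("scene","s6")
E
```

```text
time: 12.32
tcp_pos: [0.5547, 0.1928, 0.2639]
orientation: [0.619, 0.786, -0.001, 0.001]
ft_force: [0.7, 0.9, -0.5]
finger_gap: 0.0071
t 12.325 pos [0.5547 0.1928 0.2639] yaw 13.57 z [-2.e-04 -3.e-03 -1.e+00] F [ 0.7  0.9 -0.5] M [ 0.03 -0.01  0.05] gap 0.0071 v 0.0112
```

View pics/w6.png

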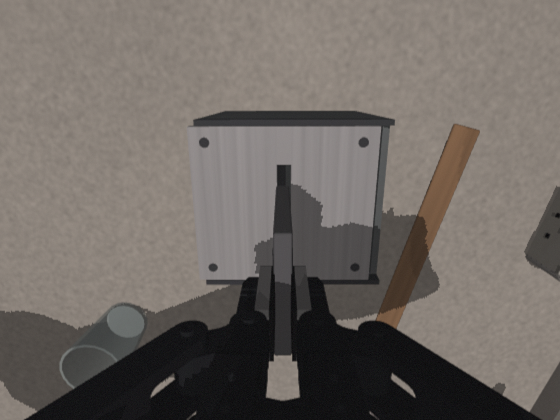

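View pics/s6.png

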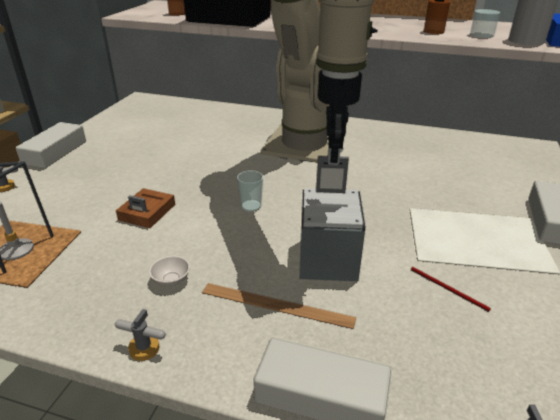

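```bash
python3 - <<'E'
import cv2
i=cv2.imread("pics/w6.png")[115:285,185:390]
cv2.imwrite("pics/w6c.png",cv2.resize(cv2.convertScaleAbs(i,alpha=1.5),None,fx=3.5,fy=3.5,interpolation=cv2.INTER_CUBIC))
i=cv2.imread("pics/w6.png")[155:245,255:315]
cv2.imwrite("pics/w6d.png",cv2.resize(cv2.convertScaleAbs(i,alpha=2.),None,fx=6,fy=6,interpolation=cv2.INTER_CUBIC))
E
```

```text
(no output)
```

View pics/w6c.png

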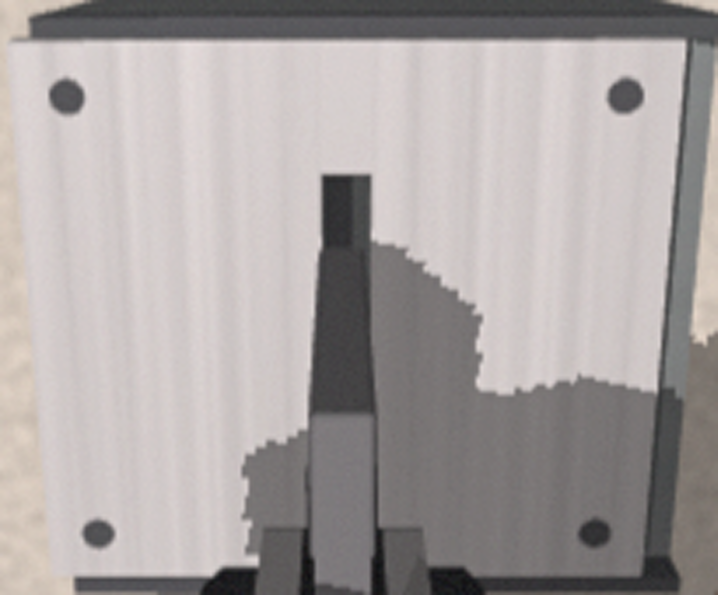

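View pics/w6d.png

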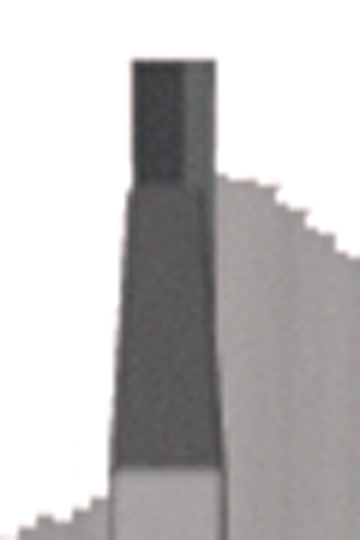

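```bash
python3 - <<'E'
from h import *
f=np.load("w6.npz");W=f["W"];K=f["K"]
T=tool();print(T[:3,3])
def loc(u,v,z): p=px(W,K,u,v,z); return (T[:3,:3].T@(p-T[:3,3])*1000).round(1),p.round(4)
sc=[(185+u/3.5,115+v/3.5) for u,v in[(67,97),(625,95),(594,533),(98,533)]]
P=np.array([loc(*s,.14)[1] for s in sc]);print(P,P.mean(0))
m=lambda a,b:np.degrees(np.arctan2(*(b-a)[:2][::-1]))
print(m(P[0],P[1]),m(P[3],P[2]),m(P[3],P[0])-90,m(P[2],P[1])-90, np.linalg.norm(P[0]-P[1]),np.linalg.norm(P[0]-P[3]))
print("slot end L/R",loc(277.2,165,.14),loc(291,165,.14))
print("case far bottom L/R",loc(276.4,186,.1706),loc(289.2,186,.1706))
print("case far top",loc(255+112/6,155+467/6,.2506),loc(255+222/6,155+467/6,.2506))
E
```

```text
[0.55472788 0.19288779 0.2638895 ]
[[0.4912 0.2303 0.14  ]
 [0.596  0.2561 0.14  ]
 [0.6184 0.1645 0.14  ]
 [0.5134 0.139  0.14  ]] [0.55475  0.197475 0.14    ]
13.830237058524714 13.65041913475699 13.666502991830328 13.741514691425422 0.10792905076947536 0.09396025755605396
slot end L/R (array([ 36.4,  -3.5, 123.8]), array([0.5428, 0.2271, 0.14  ])) (array([ 36.4,   6. , 123.8]), array([0.552 , 0.2294, 0.14  ]))
case far bottom L/R (array([29.2, -3.6, 93.2]), array([0.5444, 0.2201, 0.1706])) (array([29.2,  4.3, 93.2]), array([0.552 , 0.222 , 0.1706]))
case far top (array([30.1, -3.3, 13.2]), array([0.5444, 0.2213, 0.2506])) (array([30.1,  4. , 13.2]), array([0.5515, 0.223 , 0.2506]))
```

The slot is at columns 277–291 and the case's lower edge at 276–289 in the wrist view, so the case needs about +0.9 mm in tool y and +4.7 mm in tool x. The box yaw is 13.7°, against 13.57° for the tool.

```bash
python3 -m jog '[{"tx":0.094,"ty":0.018,"tz":0.1,"ax":0,"ay":0.0015,"az":-0.001},{"tx":0,"ty":0,"tz":0.2,"ax":0,"ay":0,"az":0},{"tx":0,"ty":0,"tz":0.13,"ax":0,"ay":0,"az":0},{"tx":0,"ty":0,"tz":0,"ax":0,"ay":0,"az":0},{"tx":0,"ty":0,"tz":0,"ax":0,"ay":0,"az":0},{"tx":0,"ty":0,"tz":0,"ax":0,"ay":0,"az":0}]'
python3 st.py
python3 - <<'E'
from h import *
p,W=snap("wrist","w7");np.savez("w7.npz",W=W,K=p["intrinsics"])
i=p["img"][130:245,240:330,::-1]
cv2.imwrite("pics/w7d.png",cv2.resize(cv2.convertScaleAbs(i,alpha=2.),None,fx=5,fy=5,interpolation=cv2.INTER_CUBIC))
E
```

```text
time: 13.18
tcp_pos: [0.5543, 0.1976, 0.2404]
orientation: [0.618, 0.786, -0.001, -0.001]
ft_force: [0.8, 0.4, -2.6]
finger_gap: 0.0063
t 13.175 pos [0.5543 0.1976 0.2404] yaw 13.68 z [-1.6e-03 -1.0e-04 -1.0e+00] F [ 0.8  0.4 -2.6] M [ 0.05 -0.02  0.03] gap 0.0063 v 0.0021
```

View pics/w7d.png

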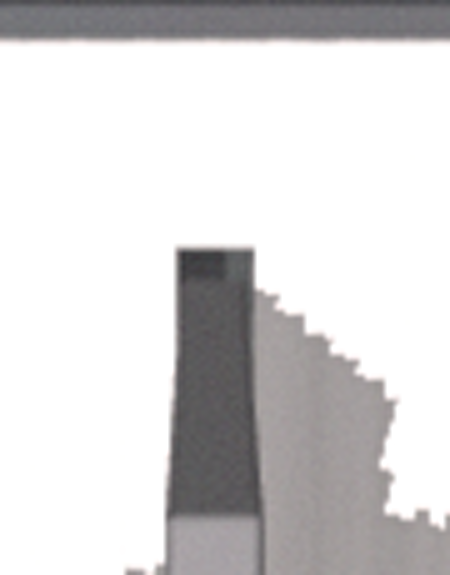

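Aligned to about 0.3 mm. Now a gentle descent.

```bash
python3 -m jog '[{"tx":0,"ty":0.004,"tz":0.05,"ax":0,"ay":0,"az":0},{"tx":0,"ty":0,"tz":0.05,"ax":0,"ay":0,"az":0},{"tx":0,"ty":0,"tz":0.04,"ax":0,"ay":0,"az":0},{"tx":0,"ty":0,"tz":0.03,"ax":0,"ay":0,"az":0},{"tx":0,"ty":0,"tz":0,"ax":0,"ay":0,"az":0},{"tx":0,"ty":0,"tz":0,"ax":0,"ay":0,"az":0}]'
python3 st.py
```

```text
time: 13.98
tcp_pos: [0.5546, 0.1976, 0.2316]
orientation: [0.618, 0.786, -0.0, -0.0]
ft_force: [0.5, 0.2, -0.3]
finger_gap: 0.0071
t 13.975 pos [0.5546 0.1976 0.2316] yaw 13.68 z [-0.0011  0.     -1.    ] F [ 0.5  0.2 -0.3] M [ 0.03 -0.01  0.04] gap 0.0071 v 0.0022
```

```bash
python3 -m jog '[{"tx":0,"ty":0,"tz":0.04,"ax":0,"ay":0,"az":0},{"tx":0,"ty":0,"tz":0.04,"ax":0,"ay":0,"az":0},{"tx":0,"ty":0,"tz":0,"ax":0,"ay":0,"az":0}]'; python3 -m jog '[{"tx":0,"ty":0,"tz":0.04,"ax":0,"ay":0,"az":0},{"tx":0,"ty":0,"tz":0.04,"ax":0,"ay":0,"az":0},{"tx":0,"ty":0,"tz":0,"ax":0,"ay":0,"az":0}]'
python3 st.py
```

```text
time: 14.35
tcp_pos: [0.5546, 0.1976, 0.2273]
orientation: [0.618, 0.786, -0.0, -0.0]
ft_force: [-1.0, -0.7, -1.2]
finger_gap: 0.0067
time: 14.72
tcp_pos: [0.5546, 0.1976, 0.223]
orientation: [0.618, 0.786, -0.0, -0.0]
ft_force: [0.3, 0.5, -1.3]
finger_gap: 0.0069
t 14.725 pos [0.5546 0.1976 0.223 ] yaw 13.67 z [-0.0011  0.     -1.    ] F [ 0.3  0.5 -1.3] M [ 0.06 -0.03  0.05] gap 0.0069 v 0.0029
```

The case has entered about 10 mm with no resistance. Continue down, checking force.

```bash
python3 -m jog '[{"tx":0,"ty":0,"tz":0.06,"ax":0,"ay":0,"az":0},{"tx":0,"ty":0,"tz":0.06,"ax":0,"ay":0,"az":0},{"tx":0,"ty":0,"tz":0.06,"ax":0,"ay":0,"az":0},{"tx":0,"ty":0,"tz":0,"ax":0,"ay":0,"az":0}]'; python3 -m jog '[{"tx":0,"ty":0,"tz":0.06,"ax":0,"ay":0,"az":0},{"tx":0,"ty":0,"tz":0.06,"ax":0,"ay":0,"az":0},{"tx":0,"ty":0,"tz":0.06,"ax":0,"ay":0,"az":0},{"tx":0,"ty":0,"tz":0,"ax":0,"ay":0,"az":0}]'
python3 st.py
```

```text
time: 15.22
tcp_pos: [0.5545, 0.1976, 0.2132]
orientation: [0.618, 0.786, -0.0, -0.001]
ft_force: [-0.5, -0.4, -0.4]
finger_gap: 0.0068
time: 15.72
tcp_pos: [0.5545, 0.1976, 0.2036]
orientation: [0.618, 0.786, -0.0, -0.0]
ft_force: [0.1, -0.3, 0.0]
finger_gap: 0.0066
t 15.725 pos [0.5545 0.1976 0.2036] yaw 13.67 z [-0.0013 -0.     -1.    ] F [ 0.1 -0.3  0. ] M [-0.03 -0.01 -0.03] gap 0.0066 v 0.0031
```

```bash
python3 - <<'E'
from h import *
p,W=snap("scene","s8")
i=p["img"][100:290,250:410,::-1]
cv2.imwrite("pics/s8c.png",cv2.resize(i,None,fx=3,fy=3,interpolation=cv2.INTER_CUBIC))
E
```

```text
(no output)
```

View pics/s8c.png

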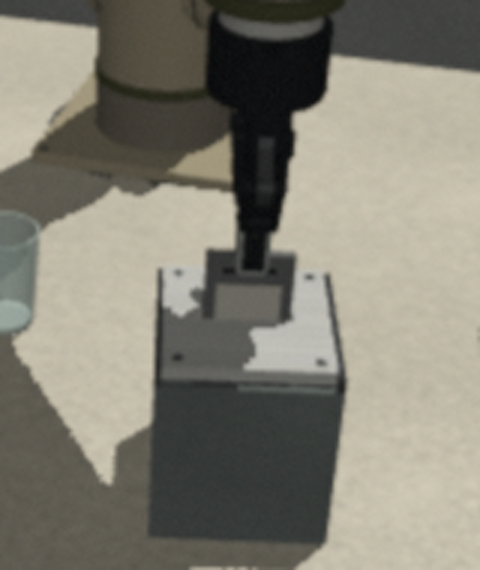

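The case stands upright in the slot, about 30 mm in. Continue toward the flap.

```bash
python3 -m jog '[{"tx":0,"ty":0,"tz":0.06,"ax":0,"ay":0,"az":0},{"tx":0,"ty":0,"tz":0.06,"ax":0,"ay":0,"az":0},{"tx":0,"ty":0,"tz":0.06,"ax":0,"ay":0,"az":0},{"tx":0,"ty":0,"tz":0,"ax":0,"ay":0,"az":0}]'; python3 -m jog '[{"tx":0,"ty":0,"tz":0.06,"ax":0,"ay":0,"az":0},{"tx":0,"ty":0,"tz":0.06,"ax":0,"ay":0,"az":0},{"tx":0,"ty":0,"tz":0.04,"ax":0,"ay":0,"az":0},{"tx":0,"ty":0,"tz":0,"ax":0,"ay":0,"az":0}]'; python3 -m jog '[{"tx":0,"ty":0,"tz":0.04,"ax":0,"ay":0,"az":0},{"tx":0,"ty":0,"tz":0.04,"ax":0,"ay":0,"az":0},{"tx":0,"ty":0,"tz":0,"ax":0,"ay":0,"az":0}]'
python3 st.py
```

```text
time: 16.27
tcp_pos: [0.5546, 0.1976, 0.1942]
orientation: [0.618, 0.786, -0.0, -0.0]
ft_force: [-0.0, 0.2, -1.2]
finger_gap: 0.0068
time: 16.77
tcp_pos: [0.5546, 0.1977, 0.1856]
orientation: [0.618, 0.786, -0.0, -0.0]
ft_force: [0.1, 0.8, 0.6]
finger_gap: 0.0067
time: 17.15
tcp_pos: [0.5546, 0.1977, 0.1814]
orientation: [0.618, 0.786, -0.0, -0.0]
ft_force: [-0.2, -0.4, -0.1]
finger_gap: 0.0067
t 17.15 pos [0.5546 0.1977 0.1814] yaw 13.67 z [-9.e-04  1.e-04 -1.e+00] F [-0.2 -0.4 -0.1] M [0.   0.01 0.03] gap 0.0067 v 0.0016
```

```bash
python3 -m jog '[{"tx":0,"ty":0,"tz":0.04,"ax":0,"ay":0,"az":0},{"tx":0,"ty":0,"tz":0.04,"ax":0,"ay":0,"az":0},{"tx":0,"ty":0,"tz":0,"ax":0,"ay":0,"az":0}]'; python3 -m jog '[{"tx":0,"ty":0,"tz":0.04,"ax":0,"ay":0,"az":0},{"tx":0,"ty":0,"tz":0,"ax":0,"ay":0,"az":0}]';python3 -m jog '[{"tx":0,"ty":0,"tz":0.04,"ax":0,"ay":0,"az":0},{"tx":0,"ty":0,"tz":0,"ax":0,"ay":0,"az":0}]'
python3 -m jog '[{"tx":0,"ty":0,"tz":0.04,"ax":0,"ay":0,"az":0},{"tx":0,"ty":0,"tz":0,"ax":0,"ay":0,"az":0}]'
python3 st.py
```

```text
time: 17.52
tcp_pos: [0.5547, 0.1977, 0.1772]
orientation: [0.618, 0.786, -0.0, -0.0]
ft_force: [-0.0, 0.0, -0.3]
finger_gap: 0.0067
time: 17.77
tcp_pos: [0.5547, 0.1977, 0.175]
orientation: [0.618, 0.786, -0.0, -0.0]
ft_force: [-0.2, 0.3, -1.1]
finger_gap: 0.0069
time: 18.02
tcp_pos: [0.5547, 0.1977, 0.1729]
orientation: [0.618, 0.786, -0.0, -0.0]
ft_force: [-0.5, -0.1, -1.0]
finger_gap: 0.0067
time: 18.27
tcp_pos: [0.5551, 0.1979, 0.1715]
orientation: [0.618, 0.786, 0.0, 0.0]
ft_force: [0.5, 0.2, -0.8]
finger_gap: 0.007
t 18.275 pos [0.5551 0.1979 0.1715] yaw 13.67 z [ 4.e-04  5.e-04 -1.e+00] F [ 0.5  0.2 -0.8] M [ 0.01 -0.02 -0.02] gap 0.007 v 0.003
```

```bash
python3 -m jog '[{"tx":0,"ty":0,"tz":0.04,"ax":0,"ay":0,"az":0},{"tx":0,"ty":0,"tz":0,"ax":0,"ay":0,"az":0}]';python3 -m jog '[{"tx":0,"ty":0,"tz":0.04,"ax":0,"ay":0,"az":0},{"tx":0,"ty":0,"tz":0,"ax":0,"ay":0,"az":0}]'
python3 st.py
```

```text
time: 18.52
tcp_pos: [0.5552, 0.198, 0.1698]
orientation: [0.618, 0.786, 0.0, 0.0]
ft_force: [-0.4, 0.0, -0.3]
finger_gap: 0.0067
time: 18.77
tcp_pos: [0.5551, 0.198, 0.168]
orientation: [0.618, 0.786, 0.0, 0.0]
ft_force: [0.6, -0.8, -0.4]
finger_gap: 0.0068
t 18.775 pos [0.5551 0.198  0.168 ] yaw 13.67 z [ 1.e-03  4.e-04 -1.e+00] F [ 0.6 -0.8 -0.4] M [-0.05  0.    0.02] gap 0.0068 v 0.0025
```

```bash
python3 - <<'E'
from h import *
p,W=snap("scene","s9")
i=p["img"][130:240,280:380,::-1]
cv2.imwrite("pics/s9c.png",cv2.resize(i,None,fx=5,fy=5,interpolation=cv2.INTER_CUBIC))
p,W=snap("wrist","w9")
i=p["img"][150:400,180:380,::-1]
cv2.imwrite("pics/w9c.png",cv2.resize(cv2.convertScaleAbs(i,alpha=1.5),None,fx=2.4,fy=2.4,interpolation=cv2.INTER_CUBIC))
E
```

```text
(no output)
```

View pics/s9c.png

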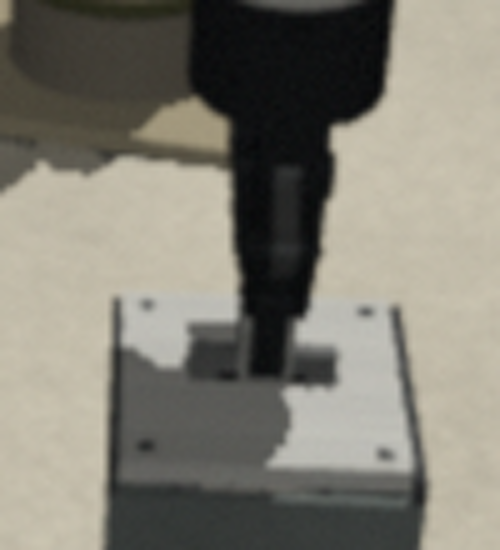

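View pics/w9c.png

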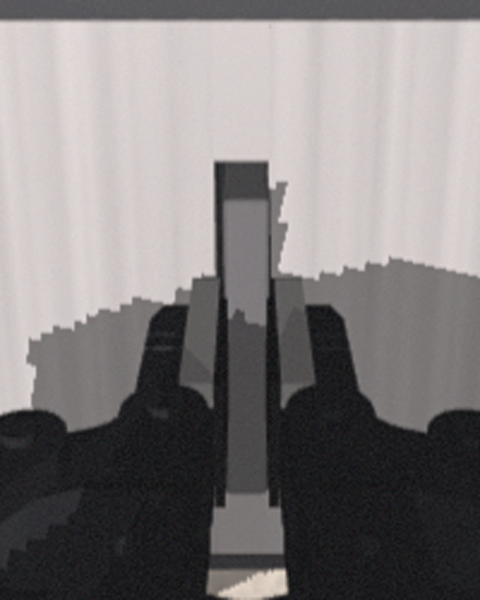

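```bash
python3 - <<'E'
import cv2,numpy as np
a=cv2.imread("pics/w6.png")[220:370,255:310];b=cv2.imread("pics/w9.png")[220:370,255:310];c=cv2.imread("pics/w5.png")[220:370,255:310]
i=np.hstack([cv2.resize(cv2.convertScaleAbs(x,alpha=2),None,fx=4,fy=4,interpolation=cv2.INTER_CUBIC) for x in(c,a,b)])
cv2.imwrite("pics/cmp.png",i)
E
```

```text
(no output)
```

View pics/cmp.png

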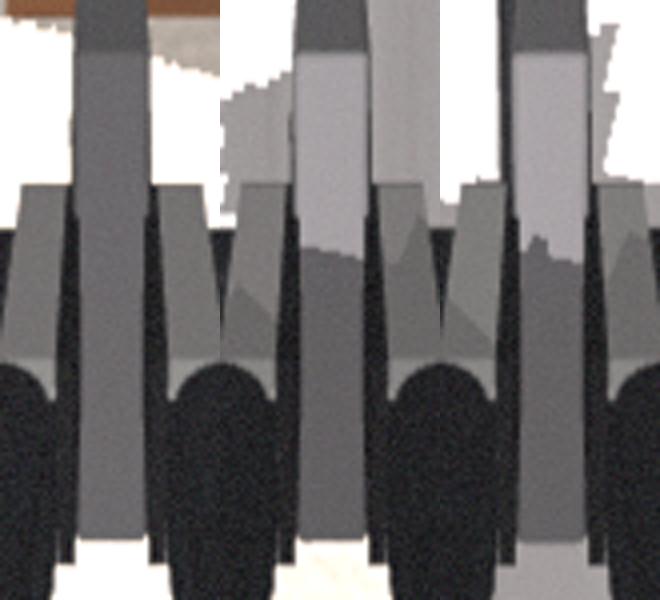

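The case has not slipped in the grip: the wrist views match before and after. The flap is partly pushed, with about 15 mm of case proud. Fingertips are about 3 mm above the lid, so now I release, close the fingers and push from the top.

```bash
python3 -m jog '[{"tx":0,"ty":0,"tz":0,"ax":0,"ay":0,"az":0},{"tx":0,"ty":0,"tz":0,"ax":0,"ay":0,"az":0},{"tx":0,"ty":0,"tz":0,"ax":0,"ay":0,"az":0},{"tx":0,"ty":0,"tz":-0.2,"ax":0,"ay":0,"az":0},{"tx":0,"ty":0,"tz":-0.3,"ax":0,"ay":0,"az":0},{"tx":0,"ty":0,"tz":-0.1,"ax":0,"ay":0,"az":0},{"tx":0,"ty":0,"tz":0,"ax":0,"ay":0,"az":0},{"tx":0,"ty":0,"tz":0,"ax":0,"ay":0,"az":0}]' 30
python3 st.py
python3 - <<'E'
from h import *
p,W=snap("wrist","w10")
i=p["img"][150:400,180:380,::-1]
cv2.imwrite("pics/w10c.png",cv2.resize(cv2.convertScaleAbs(i,alpha=1.5),None,fx=2.4,fy=2.4,interpolation=cv2.INTER_CUBIC))
E
```

```text
time: 19.88
tcp_pos: [0.5554, 0.1982, 0.2007]
orientation: [0.618, 0.786, 0.001, 0.001]
ft_force: [-0.3, 0.3, 0.6]
finger_gap: 0.03
t 19.875 pos [0.5554 0.1982 0.2007] yaw 13.67 z [ 2.2e-03  9.0e-04 -1.0e+00] F [-0.3  0.3  0.6] M [0.   0.04 0.03] gap 0.03 v 0.0023
```

View pics/w10c.png

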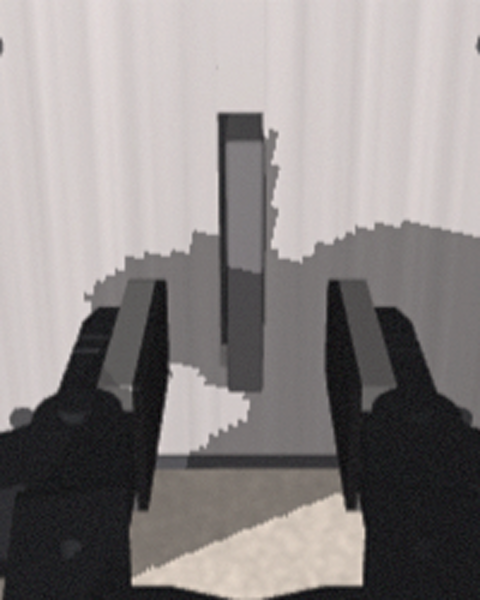

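```bash
python3 -m jog '[{"tx":0,"ty":0,"tz":0,"ax":0,"ay":0,"az":0},{"tx":0,"ty":0,"tz":0.08,"ax":0,"ay":0,"az":0},{"tx":0,"ty":0,"tz":0.1,"ax":0,"ay":0,"az":0},{"tx":0,"ty":0,"tz":0.1,"ax":0,"ay":0,"az":0},{"tx":0,"ty":0,"tz":0,"ax":0,"ay":0,"az":0},{"tx":0,"ty":0,"tz":0,"ax":0,"ay":0,"az":0}]' 0 40
python3 st.py
python3 -m jog '[{"tx":0,"ty":0,"tz":0.06,"ax":0,"ay":0,"az":0},{"tx":0,"ty":0,"tz":0,"ax":0,"ay":0,"az":0}]'
python3 -m jog '[{"tx":0,"ty":0,"tz":0.04,"ax":0,"ay":0,"az":0},{"tx":0,"ty":0,"tz":0,"ax":0,"ay":0,"az":0}]'
```

```text
time: 20.68
tcp_pos: [0.5549, 0.1979, 0.1843]
orientation: [0.618, 0.786, 0.0, -0.0]
ft_force: [-0.0, -0.2, 0.5]
finger_gap: -0.0001
t 20.675 pos [0.5549 0.1979 0.1843] yaw 13.68 z [-1.e-04  5.e-04 -1.e+00] F [-0.  -0.2  0.5] M [ 0.04  0.02 -0.06] gap -0.0001 v 0.0057
time: 20.92
tcp_pos: [0.555, 0.198, 0.1814]
orientation: [0.618, 0.786, 0.0, -0.0]
ft_force: [-0.2, -0.1, -0.1]
finger_gap: -0.0002
time: 21.18
tcp_pos: [0.5552, 0.1981, 0.1796]
orientation: [0.618, 0.786, 0.001, 0.0]
ft_force: [-0.6, -0.1, 0.1]
finger_gap: -0.0002
```

```bash
for k in 1; do python3 -m jog '[{"tx":0,"ty":0,"tz":0.04,"ax":0,"ay":0,"az":0}]'; python3 -m jog '[{"tx":0,"ty":0,"tz":0.04,"ax":0,"ay":0,"az":0}]'; python3 -m jog '[{"tx":0,"ty":0,"tz":0.04,"ax":0,"ay":0,"az":0}]'; done; python3 st.py
python3 - <<'E'
from h import *
p,W=snap("wrist","w11")
i=p["img"][150:400,180:380,::-1]
cv2.imwrite("pics/w11c.png",cv2.resize(cv2.convertScaleAbs(i,alpha=1.5),None,fx=2.4,fy=2.4,interpolation=cv2.INTER_CUBIC))
E
```

```text
time: 21.3
tcp_pos: [0.5553, 0.1982, 0.1782]
orientation: [0.618, 0.786, 0.001, 0.0]
ft_force: [-1.8, -1.0, 6.9]
finger_gap: -0.0
time: 21.42
tcp_pos: [0.5554, 0.1983, 0.1767]
orientation: [0.618, 0.786, 0.001, 0.001]
ft_force: [-2.8, -0.8, 7.2]
finger_gap: 0.0
time: 21.55
tcp_pos: [0.5555, 0.1985, 0.1755]
orientation: [0.618, 0.786, 0.001, 0.001]
ft_force: [-3.7, -1.1, 7.0]
finger_gap: 0.0003
t 21.55 pos [0.5555 0.1985 0.1755] yaw 13.68 z [ 2.7e-03  7.0e-04 -1.0e+00] F [-3.7 -1.1  7. ] M [-0.3   0.69  0.02] gap 0.0003 v 0.0229
```

View pics/w11c.png

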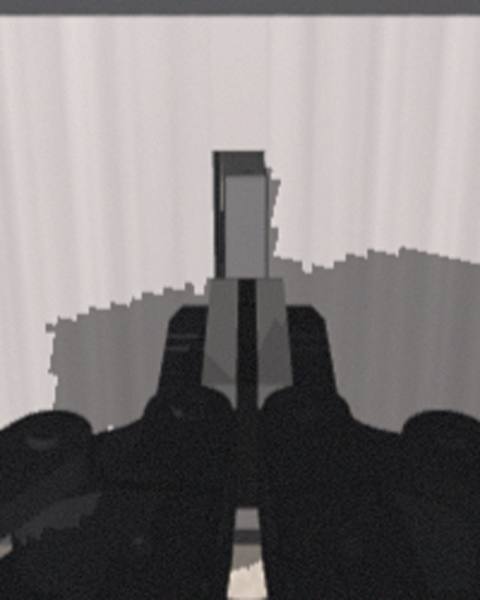

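Flap resistance is about 7 N. Continue in 2 mm steps.

```bash
python3 -m jog '[{"tx":0,"ty":-0.006,"tz":0.04,"ax":0,"ay":0,"az":0}]'; python3 -m jog '[{"tx":0,"ty":-0.006,"tz":0.04,"ax":0,"ay":0,"az":0}]'; python3 -m jog '[{"tx":0,"ty":-0.006,"tz":0.04,"ax":0,"ay":0,"az":0}]';python3 -m jog '[{"tx":0,"ty":0,"tz":0.03,"ax":0,"ay":0,"az":0}]'; python3 st.py
```

```text
time: 21.72
tcp_pos: [0.5552, 0.1984, 0.1731]
orientation: [0.618, 0.786, 0.001, 0.001]
ft_force: [0.1, 0.6, -0.2]
finger_gap: 0.0001
time: 21.85
tcp_pos: [0.5548, 0.1983, 0.1707]
orientation: [0.618, 0.786, 0.001, 0.001]
ft_force: [-0.5, -0.6, -0.7]
finger_gap: 0.0
time: 21.98
tcp_pos: [0.5544, 0.1982, 0.1684]
orientation: [0.618, 0.786, 0.001, 0.001]
ft_force: [0.2, -0.1, -0.9]
finger_gap: -0.0003
time: 22.1
tcp_pos: [0.5543, 0.1981, 0.1665]
orientation: [0.618, 0.786, 0.001, 0.001]
ft_force: [0.4, -0.5, -0.1]
finger_gap: 0.0002
t 22.1 pos [0.5543 0.1981 0.1665] yaw 13.68 z [ 1.8e-03  6.0e-04 -1.0e+00] F [ 0.4 -0.5 -0.1] M [-0.02  0.02 -0.01] gap 0.0002 v 0.0231
```

Resistance vanished at about z = 0.174, so the case has probably dropped. Retreat and look.

```bash
python3 -m jog '[{"tx":0,"ty":0,"tz":-0.3,"ax":0,"ay":0,"az":0},{"tx":0,"ty":0,"tz":-0.6,"ax":0,"ay":0,"az":0},{"tx":0,"ty":0,"tz":-0.8,"ax":0,"ay":0,"az":0},{"tx":0,"ty":0,"tz":-0.6,"ax":0,"ay":0,"az":0},{"tx":0,"ty":0,"tz":0,"ax":0,"ay":0,"az":0},{"tx":0,"ty":0,"tz":0,"ax":0,"ay":0,"az":0},{"tx":0,"ty":0,"tz":0,"ax":0,"ay":0,"az":0},{"tx":0,"ty":0,"tz":0,"ax":0,"ay":0,"az":0}]'
python3 - <<'E'
from h import *
snap("wrist","w12");p,W=snap("scene","s12")
for l in ["small_case","beaker","dish","ruler","pencil","case"]:
    for d in tip_of(p,l)[:1]: print(l,w(W,d["location"]).round(4),round(d["confidence"],2))
E
```

```text
time: 23.1
tcp_pos: [0.5535, 0.1984, 0.2886]
orientation: [0.617, 0.787, 0.001, 0.001]
ft_force: [0.4, -1.2, -0.1]
finger_gap: 0.0
small_case [ 0.54   -0.2807  0.0135] 0.71
beaker [ 0.4074 -0.0363  0.0049] 0.68
dish [ 0.7221 -0.0983  0.0016] 0.56
ruler [7.332e-01 1.311e-01 4.000e-04] 0.63
pencil [ 0.5764  0.4498 -0.0006] 0.58
```

View pics/w12.png

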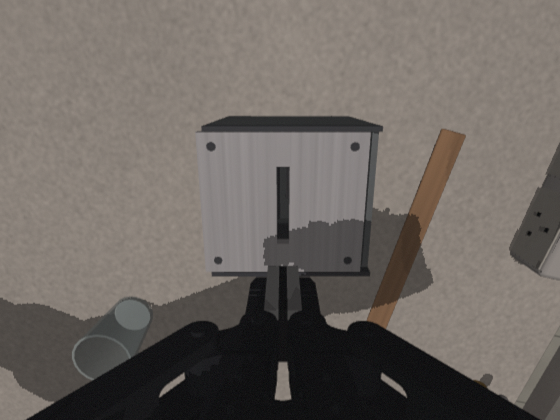

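View pics/s12.png

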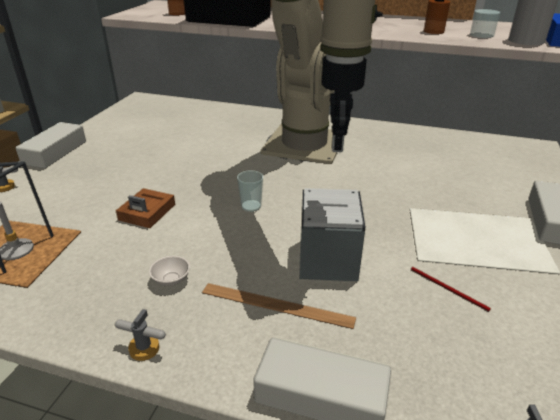

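The slot is empty and dark (wrist columns 277–290, rows 167–240). The case is out of sight, the arm is clear and the other things are where they started. Hand in.

```bash
python3 -c "
from plant import *
print(job_done())"
```

```text
the job is handed in; nothing more can be done
None
```

The larger case is through the slot and, as far as I can tell, lying in the returns box; I handed the job in at about 23 s of the 72 s allowed.

- **Insertion:** I pinched the case out of the left groove and lined it up with the slot using the wrist camera. It went in with no measurable resistance, so I never needed to search for the slot by feel.
- **Flap:** I started pushing the flap with the case still gripped. I then released it, closed the fingers and pushed on its top edge in 2 mm steps. The wrist force read about 7 to 8 N and vanished at the expected depth, when the case dropped. I saw no reading near the 25 N limit. During the gripped part I only read the force after each step had settled, so brief peaks there went unseen.
- **Last checks:** The slot was empty and the case was no longer visible, with the gripper clear above the box. The networks placed the small case, beaker, dish, ruler and pencil within about 6 mm of where they started, which is roughly their own error.
- **Not confirmed:** I could not see the case resting inside the box; I inferred it from the force drop and the empty slot. One zoomed scene picture made the case look slightly tilted while it was in the slot, but the wrist views before and after showed it had not moved in the grip.

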